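Hang the headset on the sprung hook and tug-test it

TASK

Pick the headset up from the desk and hang it by the middle of its band on the sprung hook (the stand whose arm has an upturned tip, not the plain peg), behind the tip. Before letting go, tug it gently down with about 6 N, for about half a second, so that the hook gives a few millimetres and you know it is held; then let go and leave it hanging still. Work the hook only through the headset, never pull hard, and leave everything else on the desk where it is.

Things in the scene. Friction and masses are not known exactly. Their poses are not given: they have to be found in the camera images.
- headset: Loose black rigid headset, 0.18 to 0.29 kg, 208 mm wide, 180 mm tall, standing on its two ear cups. Origin: on the underside, midway between the cups; y runs from cup to cup, z up, a thin microphone boom reaches 96 mm towards -x from the cup at -y, 23 to 40 mm up. Cups: 66 mm (x), |y| 59 to 104 mm, 84 mm tall; 10 mm rods join them to the band.
- band (a point): Middle of the headset's band, 175 mm above the cups' underside; axes as the headset's. The band's top is a straight flat bar 124 mm long (y), 24 mm wide (x), 10 mm thick (5 mm above and below this point). Pinch it from above across its 24 mm width, about 42 mm to either side of the middle: the middle must stay free for the hook.
- hook_stand: Fixed stand with the sprung hook. Base plate 110 x 110 x 12 mm, pole of 20 mm diameter, thinner above. Origin: centre of the base's underside, on the pole's axis, at desk height; the hook arm points to its -x. The pole is telescopic and set by hand: the top of the arm's saddle is anywhere from 225 to 265 mm above the desk; this is not reported and must be felt or seen.
- under_seat (a point): Point of the hook stand at desk height straight below the seat, 34 mm from the pole towards the stand's -x; axes as the stand's. The arm is a flat steel saddle 16 mm wide (y), free over 22 mm either way in x; in front a tip 6 mm thick rises 14 mm above it, behind a 24 mm wide sleeve rises 6 mm. The band belongs above this point, along the stand's y.
- hook (a joint): Travel in m of the sprung hook straight down its pole: 0 = up, as it starts; stop at 0.012. It stays up until about 4 N bear on it, then gives 1 mm per further N (7 N: 3 mm). Friction keeps it down after the tug; the headset's weight alone does not move it. The headset must not bear on the stand with more than 12 N, weight included.
- peg_stand: Fixed stand of the same build that must stay empty: its arm is a plain straight round peg of 12 mm diameter without an upturned tip, 229 mm above the desk, pointing to its -x and ending 65 mm from the pole's axis. Origin: centre of the base's underside. The two stands may stand either way round, left or right.
- mug: White ceramic mug, 76 mm wide, 85 mm high. Bystander: leave it. Origin: middle of its underside.
- mouse: Black mouse, 100 x 60 x 32 mm. Bystander: leave it. Origin: middle of its underside.
- fist_mic: Black hand microphone lying down, 110 x 58 x 34 mm. Bystander: leave it. Origin: middle of its underside.
- tape_roll: Roll of black tape lying flat, 84 mm wide, 19 mm high. Bystander: leave it. Origin: middle of its underside.
- driver: Screwdriver lying on the desk. Bystander: leave it. Origin: on it.
- morse_key: Morse key, about 110 x 60 x 46 mm. Bystander: leave it. Origin: middle of its underside.
- pen: Pen lying on the log pad, 11 mm thick. Bystander: leave it. Origin: middle of its underside.
- table: The plank desk, top at z = 0.
Mind the look-alikes: they are no part of the job. There is more than one size of the headset; the job needs the larger.

How it is judged:
By the outcome, as a careful person would: the job done as asked, in the order asked, and still so for the second after the job is handed in, with the robot touching nothing.
It also fails if it takes over 58 s, if anything falls off the work surface, if the arm or the gripper's body presses on something with over 40 N, if the wrist force passes 120 N, or if a joint passes its speed limit or range.

ROBOT

A 6-joint arm with a two-finger parallel gripper is mounted at the origin on the work surface. World frame = base frame: x ahead of the robot, y to its left, z up, the work surface at z = 0. Lengths are in m, angles in rad, forces in N, time in s.
With the tool pointing down it reaches from about 0.3 to 0.85 m from the base axis. Payload 4.2 kg.
Tool frame: the origin (TCP) lies midway between the tips of the shut fingers; the grasp point (between the pads) lies 19 mm behind it; z points along the fingers, y is the direction in which the jaws open and shut (so a half turn about z gives the same grasp; the last joint's range is limited). The gripper opens to 91 mm and grips with 3 to 60 N. Pads are 32 mm wide; open, the fingers measure 118 mm over their backs; the gripper's body (76 mm by 178 mm) begins 60 mm behind the grasp point.
Start: joints at [1.309, 0.32, 1.565, -0, 1.257, -0.02], TCP at [0.138, 0.558, 0.214] pointing down, gripper open.
Joint ranges: [-3.11, 3.11], [-0.84, 2.01], [0.21, 2.61], [-1.34, 4.49], [0.05, 2.63], [-2.56, 2.56]. Speed limits (rad/s): [2.57, 2.57, 3.14, 3.14, 3.14, 3.14].

INTERFACE

Orientations are given as a unit quaternion [x, y, z, w].
In Python, from station import r gives the robot as it stands.
- The arm moves only by the shell command python3 -m handwheel 'ROWS' [FORCE]. ROWS is JSON, a list of rows, each an object of numbers: "gripper": the opening, from 0 (shut) to 1 (fully open); "x", "y", "z": the shift along the world's x, y, z in m; "ax", "ay", "az": the turn, a rotation vector about the world's x, y, z in degrees. A call has 1 to 20 rows; each row is the pose to reach, as a shift and turn from the pose commanded when the call began; what a row does not reach only later rows make up. A row lasts 1/8 s, in which the tool goes at most 62.5 mm and 10.7 degrees, less where a joint would pass 70% of its speed; a pose out of reach is approached as far as the arm can. A call with a gripper value outside its range is refused whole. The fingers move at their own pace and stop on an object; FORCE is the grip in N (left out, the last holds). Time passes only in rows, so rows that repeat a pose let the fingers close. It gives the time, the measured TCP pose, the force and the opening at its end, in the units of the state.
- r.observe(): the state, without advancing time (a new reading comes with each control period).
- r.snapshot(name): name is "scene" or "side" or "wrist"; returns a dict with "pixels" (420x560x3 uint8, red, green, blue), "camera_matrix" (3x3 intrinsics, pixels), "position" and "rotation" of the camera in the world. Camera axes: x right, y down, z forward; pixel columns grow to the right and rows downward; lengths in m; the calibration is good to about 2 mm. A picture is of the moment at which its call begins. There is no depth.
- r.job_done(): hands the job in, once; it reports no verdict.
Trained networks look in the newest picture that a camera, given by its name, has taken for a name from the list of things; names that differ only in an ending like _2 or _b are one class to them, and where a whole thing is asked for, a point or a joint stands for the part that bears it (a point fixed in the world has none). Each returns a list of dicts, best first, with "confidence" (0 to 1); they miss things now and then, are a little off and sometimes report something else, mostly with a low value. They report only what shows in the picture. A call takes as long as a camera call. They do not tell look-alikes from the thing itself.
- r.spot_in(camera, thing): "extent" ([centre column, centre row, width, height] in pixels, round what is visible of it).
- r.regions_of(camera, thing): "mask" (420x560 bool, what is visible of it) and "extent" ([centre column, centre row, width, height] in pixels, round what is visible of it).
- r.landmark_of(camera, thing): "xy" ([column, row] in pixels: a listed point, or the origin of a listed thing).
The state is a dict: "clock": time; "q": joint angles; "qd": joint speeds; "joint_efforts": joint torques, N m; "tool_pos": TCP position; "orientation": TCP orientation; "ft_force": force on the tool from outside, world axes, zero at the start; "moment": the same for the moment, N m; "width": finger opening in m.
Only numpy, scipy, OpenCV 4.12 (cv2) and the standard library are available. Lean on these libraries where they do the work, as an engineer would, in place of code of your own. Each camera call takes 0.05 s, during which the arm holds its last target. There are 200 camera calls.

## Working session

There is one attempt and no reset: what is moved stays moved. The work goes in short steps, Python scripts to look and compute and a shell command to move; the robot and the scene stay as the last step left them, time stands still between calls to the robot, and variables do not carry over. Pictures are saved under pics/ and viewed, about 8 in all and at most 12, crops included, and the job is handed in when it is done.

```bash
mkdir -p pics; ls
cat > h.py <<'E'
import numpy as np,cv2
from station import r
def snap(n,f=None):
    s=r.snapshot(n)
    if f: cv2.imwrite('pics/'+f,s['pixels'][:,:,::-1])
    return s
def ray(s,px):
    K=np.array(s['camera_matrix']);R=np.array(s['rotation']);
    d=R@np.linalg.solve(K,[px[0],px[1],1.]);return np.array(s['position']),d/np.linalg.norm(d)
def atz(s,px,z):
    p,d=ray(s,px);return p+d*(z-p[2])/d[2]
def proj(s,P):
    K=np.array(s['camera_matrix']);R=np.array(s['rotation']);c=K@(R.T@(np.array(P)-s['position']));return c[:2]/c[2]
def tri(obs):
    A=np.zeros((3,3));b=np.zeros(3)
    for s,px in obs:
        p,d=ray(s,px);M=np.eye(3)-np.outer(d,d);A+=M;b+=M@p
    return np.linalg.solve(A,b)
E
python3 - <<'E'
from h import *
o=r.observe();print({k:np.round(v,3) for k,v in o.items()})
for c in ['scene','side','wrist']:
    s=snap(c,c+'1.png');print(c,np.round(s['position'],3),np.round(np.array(s['rotation'])[:,2],2))
    for t in ['headset','band','hook_stand','under_seat','hook','peg_stand']:
        for d in r.landmark_of(c,t)[:3]: print(t,np.round(d['xy'],1),round(d['confidence'],2),np.round(atz(s,d['xy'],.175 if t=='band' else .0),3))
im=[cv2.imread('pics/%s1.png'%c) for c in ('scene','side')]
E
```

```text
pics
{'clock': np.float64(0.0), 'q': array([ 1.309,  0.32 ,  1.566, -0.   ,  1.257, -0.02 ]), 'qd': array([-0.   , -0.   ,  0.   ,  0.001,  0.   ,  0.002]), 'joint_efforts': array([ -0.   , -41.246, -23.198,   0.073,   0.045,  -0.   ]), 'tool_pos': array([0.138, 0.558, 0.213]), 'orientation': array([ 0.121,  0.993, -0.001, -0.   ]), 'ft_force': array([ 0.283,  0.156, -0.247]), 'moment': array([ 0.012,  0.055, -0.011]), 'width': np.float64(0.091)}Traceback (most recent call last):
  File "<stdin>", line 4, in <module>
IndexError: too many indices for array: array is 1-dimensional, but 2 were indexed
```

View pics/scene1.png

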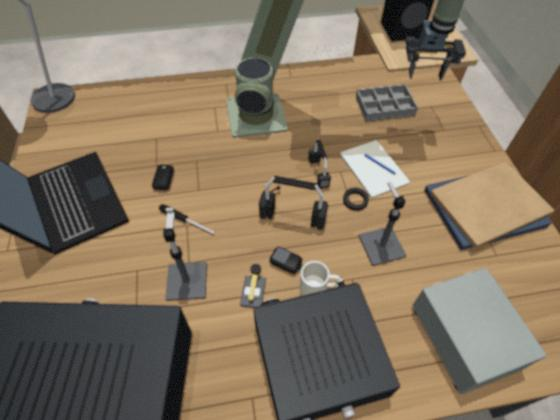

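The scene picture shows stands at (185,280) and (382,245), a standing headset at (293,200), and another small item at (320,165). The camera rotation comes as a quaternion, so I'll fix that first.

```bash
sed -i "s/    if f: cv2/    R=np.array(s['rotation'])\n    if R.size==4:\n        from scipy.spatial.transform import Rotation as Ro\n        s['rotation']=Ro.from_quat(R).as_matrix()\n    elif R.size==3: s['rotation']=cv2.Rodrigues(R)[0]\n    if f: cv2/" h.py
python3 - <<'E'
from h import *
print(r.snapshot('wrist')['rotation'])
for c in ['scene','side','wrist']:
    s=snap(c,c+'1.png');print(c,np.round(s['position'],3),np.round(np.array(s['rotation'])[:,2],2))
    for t in ['headset','band','hook_stand','under_seat','hook','peg_stand']:
        for d in r.landmark_of(c,t)[:3]: print(t,np.round(d['xy'],1),round(d['confidence'],2),np.round(atz(s,d['xy'],.175 if t=='band' else .0),3))
im=cv2.imread('pics/scene1.png')
cv2.imwrite('pics/crop1.png',cv2.resize(im[130:310,130:430],None,fx=2.66,fy=2.66,interpolation=cv2.INTER_CUBIC))
E
```

```text
[0.77802329 0.61007337 0.09161608 0.11872965]
scene [ 1.211 -0.132  1.115] [-0.58  0.11 -0.81]
headset [316.2 174.8] 0.92 [0.325 0.159 0.   ]
band [293.7 184.1] 0.82 [0.486 0.044 0.175]
band [320.6 150.2] 0.82 [0.373 0.148 0.175]
band [306.5 288.4] 0.71 [0.801 0.013 0.175]
hook_stand [188.7 280.8] 0.58 [ 0.644 -0.285  0.   ]
under_seat [182.7 269.3] 0.77 [ 0.605 -0.3    0.   ]Traceback (most recent call last):
  File "<stdin>", line 6, in <module>
ValueError: it knows: band, driver, fist_mic, headset, hook_stand, morse_key, mouse, mug, peg_stand, pen, table, tape_roll, under_seat
```

Run:
```python
from h import *
for c in ['scene','side','wrist']:
    s=snap(c,c+'1.png');print(c,np.round(s['position'],3),np.round(np.array(s['rotation'])[:,2],2))
    for t in ['headset','band','hook_stand','under_seat','peg_stand']:
        for d in r.landmark_of(c,t)[:3]: print(t,np.round(d['xy'],1),round(d['confidence'],2),np.round(atz(s,d['xy'],.175 if t=='band' else .0),3))
im=cv2.imread('pics/scene1.png')
cv2.imwrite('pics/crop1.png',cv2.resize(im[130:310,130:430],None,fx=2.66,fy=2.66,interpolation=cv2.INTER_CUBIC))
```

```text
scene [ 1.211 -0.132  1.115] [-0.58  0.11 -0.81]
headset [316.6 173. ] 0.64 [0.317 0.162 0.   ]
headset [254.  293.4] 0.19 [ 0.714 -0.108  0.   ]
band [321.  149.2] 0.87 [0.369 0.15  0.175]
band [294.9 184.1] 0.84 [0.487 0.047 0.175]
hook_stand [188.5 283.1] 0.7 [ 0.651 -0.286  0.   ]
under_seat [185.8 269.3] 0.67 [ 0.607 -0.291  0.   ]
peg_stand [379.9 246.6] 0.61 [0.63  0.286 0.   ]
side [0.442 0.757 0.755] [ 0.06 -0.77 -0.63]
headset [288.3 261.7] 0.74 [0.473 0.052 0.   ]
band [358.4 264.7] 0.72 [0.327 0.216 0.175]
band [287.4 207.1] 0.61 [0.476 0.042 0.175]
hook_stand [242.1 183.3] 0.66 [ 0.642 -0.292  0.   ]
hook_stand [317.8 249.5] 0.56 [0.396 0.004 0.   ]
under_seat [250.6 184.2] 0.71 [ 0.613 -0.288  0.   ]
peg_stand [212.3 340. ] 0.86 [0.627 0.29  0.   ]
wrist [0.056 0.578 0.385] [ 0.29 -0.07 -0.96]
```

View pics/side1.png

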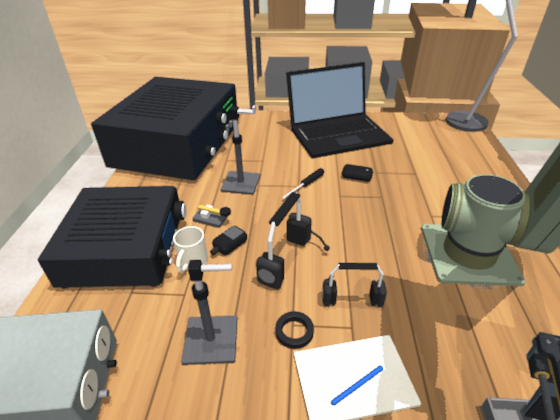

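View pics/crop1.png

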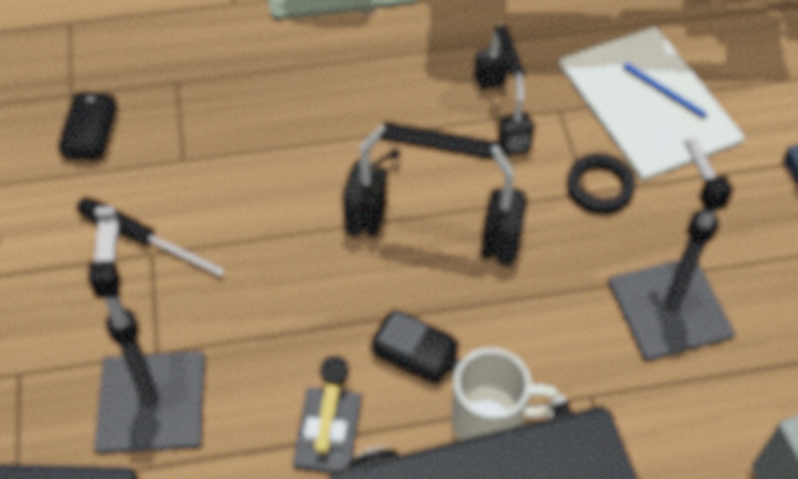

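The larger headset is at scene (293,200) / side (285,240). The small one at scene (318,165) / side (355,280) is a look-alike. The left stand at scene (185,280) / side (240,182) seems to be the hook, and the detector agrees. I'll confirm the tip in one crop and measure bearings.

Run:
```python
from h import *
S=snap('scene');D=snap('side')
f=lambda x,y:(130+x/2.66,130+y/2.66)
for n,p,z in [('bandL',f(385,130),.178),('bandR',f(497,153),.178),('b1',f(103,353),.012),('b2',f(203,350),.012),('b3',f(203,448),.012),('b4',f(95,450),.012)]: print(n,np.round(atz(S,p,z),3))
print('side band ends',atz(D,(299,196),.178).round(3),atz(D,(275,221),.178).round(3))
im=D['pixels'][:,:,::-1]
a=cv2.resize(im[85:205,190:290],None,fx=4,fy=4,interpolation=cv2.INTER_CUBIC)
im=S['pixels'][:,:,::-1]
b=cv2.resize(im[190:310,140:240],None,fx=4,fy=4,interpolation=cv2.INTER_CUBIC)
cv2.imwrite('pics/crop2.png',np.hstack([a,b]))
print(proj(S,[.61,-.288,.245]),proj(D,[.61,-.288,.245]))
```

```text
bandL [ 0.461 -0.006  0.178]
bandR [0.511 0.104 0.178]
b1 [ 0.584 -0.337  0.012]
b2 [ 0.598 -0.23   0.012]
b3 [ 0.712 -0.239  0.012]
b4 [ 0.695 -0.348  0.012]
side band ends [0.45  0.002 0.178] [0.501 0.096 0.178]
[170.09739398 223.73447991] [246.65430589 115.62564919]
```

View pics/crop2.png

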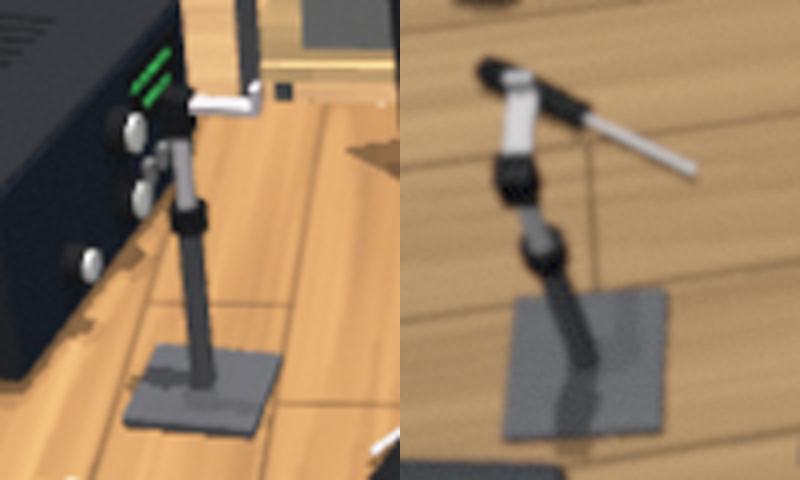

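The hook is confirmed: its upturned tip is at side crop (257,85), and the peg stand has none. Base centre is about (0.647,-0.288), yaw about -7°. The large headset's band is at about (0.482,0.047), yaw about -26°. I'll grip it on its +y side and move above that now.

```bash
python3 -m handwheel '[{"z":0.06},{"x":0.36,"y":-0.47,"z":0.1,"az":-102},{"x":0.36,"y":-0.47,"z":0.1,"az":-102},{"x":0.36,"y":-0.47,"z":0.1,"az":-102},{"x":0.36,"y":-0.47,"z":0.1,"az":-102},{"x":0.36,"y":-0.47,"z":0.1,"az":-102},{"x":0.36,"y":-0.47,"z":0.1,"az":-102},{"x":0.36,"y":-0.47,"z":0.1,"az":-102},{"x":0.36,"y":-0.47,"z":0.1,"az":-102},{"x":0.36,"y":-0.47,"z":0.1,"az":-102},{"x":0.36,"y":-0.47,"z":0.1,"az":-102},{"x":0.36,"y":-0.47,"z":0.1,"az":-102},{"x":0.36,"y":-0.47,"z":0.1,"az":-102},{"x":0.36,"y":-0.47,"z":0.1,"az":-102}]' 40
python3 - <<'E'
from h import *
s=snap('wrist','wrist2.png');print(s['position'],s['rotation'][:,2])
o=r.observe();print(o['clock'],o['tool_pos'],o['orientation'],o['ft_force'])
for d in r.landmark_of('wrist','band'): print(d,atz(s,d['xy'],.175))
S=snap('scene')
print([(d['confidence'].__round__(2),d['xy'],tri([(s,r.landmark_of('wrist','band')[0]['xy']),(S,d['xy'])]).round(3)) for d in r.landmark_of('scene','band')])
E
```

```text
[0.05556933 0.57824239 0.38459266] [ 0.28786543 -0.07128196 -0.95501433]
1.4 [0.13768984 0.55827741 0.21395928] [1.20598637e-01 9.92701349e-01 2.02709357e-05 1.33127753e-05] [-0.77963876 -0.19575987  0.69595477]schema error: expected keys gripper, x, y, z, ax, ay, az
Traceback (most recent call last):
IndexError: list index out of range
```

View pics/wrist2.png

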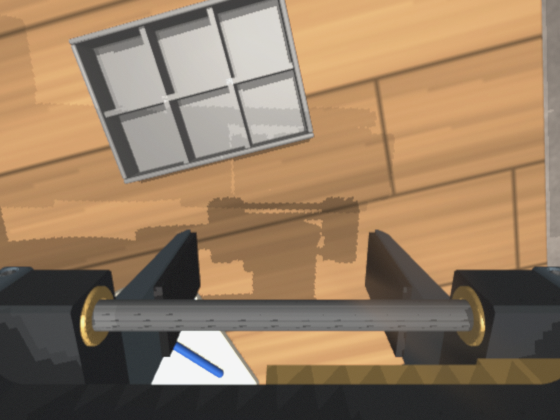

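The call was refused because every row needs all keys, so the arm hasn't moved. The wrist view shows only the tray and fingers.

```bash
python3 -m handwheel '[{"gripper":1,"x":0,"y":0,"z":0.06,"ax":0,"ay":0,"az":0},{"gripper":1,"x":0.03,"y":-0.04,"z":0.1,"ax":0,"ay":0,"az":-10},{"gripper":1,"x":0.06,"y":-0.08,"z":0.1,"ax":0,"ay":0,"az":-20},{"gripper":1,"x":0.09,"y":-0.12,"z":0.1,"ax":0,"ay":0,"az":-30},{"gripper":1,"x":0.12,"y":-0.16,"z":0.1,"ax":0,"ay":0,"az":-40},{"gripper":1,"x":0.16,"y":-0.2,"z":0.1,"ax":0,"ay":0,"az":-50},{"gripper":1,"x":0.2,"y":-0.24,"z":0.1,"ax":0,"ay":0,"az":-60},{"gripper":1,"x":0.24,"y":-0.28,"z":0.1,"ax":0,"ay":0,"az":-70},{"gripper":1,"x":0.27,"y":-0.33,"z":0.1,"ax":0,"ay":0,"az":-80},{"gripper":1,"x":0.31,"y":-0.38,"z":0.1,"ax":0,"ay":0,"az":-90},{"gripper":1,"x":0.34,"y":-0.43,"z":0.1,"ax":0,"ay":0,"az":-100},{"gripper":1,"x":0.36,"y":-0.47,"z":0.1,"ax":0,"ay":0,"az":-102},{"gripper":1,"x":0.36,"y":-0.47,"z":0.1,"ax":0,"ay":0,"az":-102},{"gripper":1,"x":0.36,"y":-0.47,"z":0.1,"ax":0,"ay":0,"az":-102}]' 40
python3 - <<'E'
from h import *
s=snap('wrist','wrist3.png')
o=r.observe();print(o['clock'],o['tool_pos'],o['orientation'],o['ft_force'])
L=r.landmark_of('wrist','band')
for d in L: print(d,atz(s,d['xy'],.175))
for i,m in enumerate(r.regions_of('wrist','headset')): print(m['confidence'],m['extent']); cv2.imwrite(f'pics/m{i}.png',m['mask']*255)
E
```

```text
clock: 3.35
tool_pos: [0.4974, 0.0886, 0.3139]
orientation: [0.847, 0.531, -0.0, -0.0]
ft_force: [-0.1, 0.5, 0.0]
width: 0.0913
3.4 [0.49724738 0.08903732 0.31401336] [ 8.47110299e-01  5.31417051e-01  5.48827879e-05 -2.39219675e-04] [-0.54202408  0.41963764  0.43617911]
{'xy': [104.0, 188.2], 'confidence': 0.85} [0.35020684 0.16325325 0.175     ]
{'xy': [282.3, 236.8], 'confidence': 0.74} [0.47767739 0.04768333 0.175     ]
0.76 [130.6, 169.4, 122.3, 76.9]
0.61 [270.2, 207.1, 91.9, 178.5][ WARN:0@5.436] global loadsave.cpp:1063 imwrite_ Unsupported depth image for selected encoder is fallbacked to CV_8U.
```

View pics/wrist3.png

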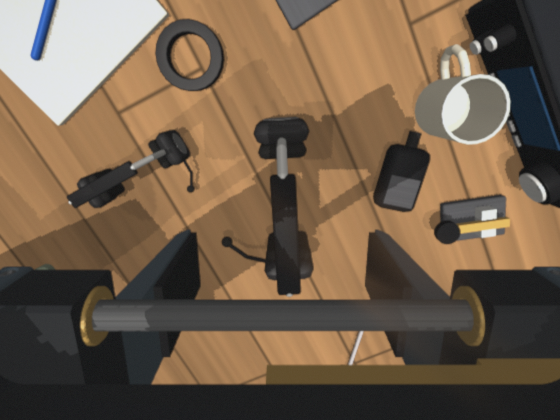

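Run:
```python
from h import *
s=snap('wrist')
print(s['position'],s['rotation'].round(2))
for p,z in [((284,176),.18),((287,293),.18),((272,200),.18),((297,200),.18),((273,280),.18),((301,280),.18),((190,55),.0095)]: print(p,atz(s,p,z).round(4))
print(proj(s,[.4973,.0886,.333]))
```

```text
[0.53390231 0.1652096  0.48478049] [[ 0.9  -0.41 -0.13]
 [-0.43 -0.86 -0.27]
 [-0.    0.3  -0.95]]
(284, 176) [0.5055 0.1028 0.18  ]
(287, 293) [ 0.4563 -0.0068  0.18  ]
(272, 200) [0.4858 0.0872 0.18  ]
(297, 200) [0.5066 0.0773 0.18  ]
(273, 280) [0.4501 0.0125 0.18  ]
(301, 280) [0.4751 0.0005 0.18  ]
(190, 55) [0.45   0.2613 0.0095]
[282.83656011 276.89813718]
```

Wrist view: bar from (284,176) to (287,293), 120 mm long against the given 124. Centre (0.481,0.048), yaw -24°, and the -y cup with its boom points to -x as described. The small headset at (130,170) is the look-alike. I'll descend and grip.

```bash
python3 -m handwheel '[{"gripper":1,"x":0.001,"y":-0.0025,"z":-0.05,"ax":0,"ay":0,"az":1.5},{"gripper":1,"x":0.001,"y":-0.0025,"z":-0.1,"ax":0,"ay":0,"az":1.5},{"gripper":1,"x":0.001,"y":-0.0025,"z":-0.14,"ax":0,"ay":0,"az":1.5},{"gripper":1,"x":0.001,"y":-0.0025,"z":-0.157,"ax":0,"ay":0,"az":1.5},{"gripper":1,"x":0.001,"y":-0.0025,"z":-0.157,"ax":0,"ay":0,"az":1.5},{"gripper":0,"x":0.001,"y":-0.0025,"z":-0.157,"ax":0,"ay":0,"az":1.5},{"gripper":0,"x":0.001,"y":-0.0025,"z":-0.157,"ax":0,"ay":0,"az":1.5},{"gripper":0,"x":0.001,"y":-0.0025,"z":-0.157,"ax":0,"ay":0,"az":1.5},{"gripper":0,"x":0.001,"y":-0.0025,"z":-0.157,"ax":0,"ay":0,"az":1.5},{"gripper":0,"x":0.001,"y":-0.0025,"z":-0.157,"ax":0,"ay":0,"az":1.5},{"gripper":0,"x":0.001,"y":-0.0025,"z":-0.157,"ax":0,"ay":0,"az":1.5},{"gripper":0,"x":0.001,"y":-0.0025,"z":-0.157,"ax":0,"ay":0,"az":1.5}]' 45
```

```text
clock: 5.05
tool_pos: [0.4986, 0.0858, 0.157]
orientation: [0.84, 0.542, -0.0, -0.0]
ft_force: [-1.2, -0.4, -1.3]
width: 0.0237
```

```bash
python3 -m handwheel '[{"gripper":0,"x":0,"y":0,"z":0.01,"ax":0,"ay":0,"az":0},{"gripper":0,"x":0,"y":0,"z":0.04,"ax":0,"ay":0,"az":0},{"gripper":0,"x":0,"y":0,"z":0.08,"ax":0,"ay":0,"az":0},{"gripper":0,"x":0,"y":0,"z":0.12,"ax":0,"ay":0,"az":0},{"gripper":0,"x":0,"y":0,"z":0.155,"ax":0,"ay":0,"az":0},{"gripper":0,"x":0,"y":0,"z":0.155,"ax":0,"ay":0,"az":0},{"gripper":0,"x":0,"y":0,"z":0.155,"ax":0,"ay":0,"az":0},{"gripper":0,"x":0,"y":0,"z":0.155,"ax":0,"ay":0,"az":0}]' 45
python3 - <<'E'
from h import *
s=snap('wrist');D=snap('side');S=snap('scene')
o=r.observe();print(o['clock'],o['tool_pos'],o['ft_force'],o['moment'],o['width'])
a=cv2.resize(D['pixels'][90:270,200:380,::-1],(400,400),interpolation=cv2.INTER_CUBIC)
b=cv2.resize(s['pixels'][:,:,::-1][100:400,130:430],(400,400))
cv2.imwrite('pics/c4.png',np.hstack([a,b]))
E
```

```text
clock: 6.05
tool_pos: [0.4978, 0.0857, 0.3102]
orientation: [0.84, 0.542, -0.002, -0.001]
ft_force: [0.2, -0.4, -1.6]
width: 0.024
6.2 [0.49831371 0.08574144 0.31093574] [ 1.11163141  0.34774758 -1.71605055] [-0.01675638  0.02964707  0.01693483] 0.02366951350505333
```

View pics/c4.png

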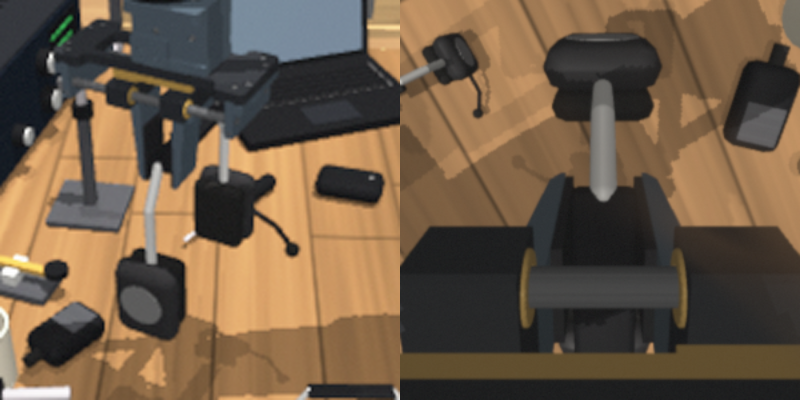

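Held: the wrist view shows the band between the pads with the +y cup ahead, and the force agrees with about 2 N weight. I'll check the tilt and locate the hook more precisely from the first pictures.

Run:
```python
from h import *
S=snap('scene');D=snap('side');W=snap('wrist')
c=np.array([.4806,.0476]);a=np.radians(-24.4);ux=np.array([np.cos(a),np.sin(a)]);uy=np.array([-ux[1],ux[0]]);zb=.311+.019-.175
for n,y in(('near',.0815),('far',-.0815)):
  for z in(0,.084):
    P=np.r_[c+uy*y,zb+z];p=proj(D,P);print(n,z,p.round(1),'crop',((p-[200,90])*2.222).round())
for d in r.landmark_of('side','headset'):print('hs side',d,proj(D,np.r_[c,zb]))
for f,sl,cs in(('side1',(85,125),(225,270)),('scene1',(195,245),(155,185))):
    im=cv2.imread(f'pics/{f}.png');g=im.min(2)[sl[0]:sl[1],cs[0]:cs[1]]
    print(f,'cols',cs[0],'rows',sl[0]);
    print('\n'.join(' '.join('%2d'%(v//10) for v in row) for row in g))
```

```text
near 0 [268.6 236.1] crop [152. 325.]
near 0.084 [267.3 206.8] crop [150. 259.]
far 0 [300.3 196.4] crop [223. 236.]
far 0.084 [301.  168.3] crop [224. 174.]
hs side {'xy': [286.6, 214.4], 'confidence': 0.76} [285.36609615 215.07238854]
hs side {'xy': [294.7, 330.9], 'confidence': 0.24} [285.36609615 215.07238854]
side1 cols 225 rows 85
 5  5  5  5  5  5  5  4  4  5 10 13 13 13 13 13 13 13 13 13 13 13 13 10  6  6  6  6  6 10 13 12 11 11 11 11 11 11 11 10 10  9  9  9  9
 5  5  5  5  5  5  5  3  3  2 10 12 12 12 12 12 12 12 12 12 12 12 12  9  6  6  6  6  6 10 12 12 11 11 11 11 11 11 11 11 10  9  9  9  9
 5  5  5  5  5  5  3  3  2  2  8 11 12 12 12 12 12 12 12 12 12 12 12  9  7  6  6  6  6  9 12 12 11 11 11 11 11 11 11 11 10  9  9  9  9
 5  5  5  5  5  4  3  2  2  2  8 11 12 12 12 12 12 12 12 12 12 12 12 10  7  6  6  6  6  8 11 12 11 11 11 11 11 11 12 11 10  9  9  9  9
 5  5  5  5  4  3  2  2  2  2  7 11 12 12 12 12 12 12 12 12 12 12 12 10  7  6  6  6  6  9 11 11 11 11 11 11 11 11 11 11 10  9  9  9  9
 5  5  5  4  3  3  2  2  2  2  6 11 12 12 12 12 12 12 12 12 12 12 12 10  8  6  6  6  6
[... 8463 characters left out ...]
9  9  8  5  2  1  1  2  1  1  1  2  2  3  7  9 10 10 11 11 10 11 11 11
10 10 10 10 10 10 10 10  8  6  3  2  1  2  1  1  1  2  2  4  8  9 10 11 10 11 11 10 11 10
10 10 10 10 10 10 10 10  9  7  4  1  1  2  1  2  1  1  2  4  8 10 10 10 10 10 10 10 10 10
10 11 10 11 10 11 10 10 10  8  5  3  2  2  2  2  2  2  3  5  7  9 10 10 10 10 10 10 10 10
10 10 10 10 10 10 10 10 10  9  7  5  4  5  5  5  5  5  6  6  8  9 10 10 10 10 10 10  9  9
10 10 10 10 10 10 10 10 10 10  9  8  7  7  9  9  9  9  8  9  9 10 10 10 10 10 10 10 10 10
10 10 10 10 10  9 10 10  9 10 10 10  9 10 10 10 11 11 10  9  9 10 10 10 10 10 10 10 10 10
10  9 10 10 10 10 10 10 10 10 10 10 10 10 10 11 11 11 11 10 10 10 10 10 10 10 10 10 10 10
```

Run:
```python
from h import *
from scipy.optimize import least_squares
S=snap('scene');D=snap('side')
O=[(S,(-59,0,14),(168.8,208.5)),(S,(-56,0,0),(169.5,212.6)),(S,(-12,0,6),(168.7,228.4)),
(D,(-59,0,14),(253.,106.3)),(D,(-12,0,0),(237.3,110)),(D,(-56,0,0),(251.8,110.4)),(D,(-34,8,0),(245,111.8)),(D,(-34,-8,0),(245,108.7))]
def P(v,l,base=False):
    x,y,a,h=v;l=np.array(l)/1000
    return np.array([x+np.cos(a)*l[0]-np.sin(a)*l[1],y+np.sin(a)*l[0]+np.cos(a)*l[1],l[2]+(0 if base else h)])
B=[(S,(-55,-55,12),(130+103/2.66,130+353/2.66)),(S,(-55,55,12),(130+203/2.66,130+350/2.66)),(S,(55,55,12),(130+203/2.66,130+448/2.66)),(S,(55,-55,12),(130+95/2.66,130+450/2.66)),
(D,(-55,55,12),(190+252/4,85+432/4)),(D,(-55,-55,12),(190+282/4,85+356/4)),(D,(55,55,12),(190+126/4,85+422/4)),(D,(55,-55,12),(190+158/4,85+347/4))]
def res(v,o=O,b=B): return np.concatenate([proj(s,P(v,l))-p for s,l,p in o]+[.7*(proj(s,P(v,l,1))-p) for s,l,p in b])
for o,b in((O,B),(O,[]),(O[:3],B[:4]),(O[3:],B[4:])):
    f=least_squares(res,[.647,-.288,-.12,.245],args=(o,b),loss='soft_l1');v=f.x
    print(v.round(4),np.degrees(v[2]).round(1),'seat',P(v,(-34,0,0)).round(4),'rms',np.sqrt((f.fun**2).mean()).round(2))
    if b is B and o is O: print(f.fun.reshape(-1,2).round(1).tolist())
```

```text
[ 0.6471 -0.2887 -0.0952  0.263 ] -5.5 seat [ 0.6133 -0.2855  0.263 ] rms 0.64
[[0.5, 0.2], [0.9, 0.4], [-0.2, -1.4], [0.2, -0.2], [0.2, -0.2], [0.7, 0.3], [-0.6, -0.3], [0.6, 0.3], [-0.3, 0.8], [0.4, -0.2], [-0.2, -1.0], [-0.2, 0.5], [0.0, -0.6], [-0.5, -0.8], [-1.5, -0.8], [-0.9, -1.0]]
[ 0.6479 -0.2878 -0.0529  0.2627] -3.0 seat [ 0.6139 -0.286   0.2627] rms 0.46
[ 0.6474 -0.2892 -0.0965  0.2633] -5.5 seat [ 0.6136 -0.2859  0.2633] rms 0.61
[ 0.646  -0.2823 -0.1036  0.2661] -5.9 seat [ 0.6122 -0.2788  0.2661] rms 0.54
```

Fit: seat at (0.613,-0.2855), saddle height about 0.263 (within 225–265 mm), stand yaw -5.5°. The held headset sits level. I'll go to a point in front of the tip, above its height.

```bash
python3 -m handwheel '[{"gripper":0,"x":0,"y":-0.02,"z":0,"ax":0,"ay":0,"az":2},{"gripper":0,"x":-0.003,"y":-0.06,"z":0,"ax":0,"ay":0,"az":5},{"gripper":0,"x":-0.005,"y":-0.1,"z":0,"ax":0,"ay":0,"az":8},{"gripper":0,"x":-0.01,"y":-0.14,"z":0,"ax":0,"ay":0,"az":11},{"gripper":0,"x":-0.01,"y":-0.18,"z":0,"ax":0,"ay":0,"az":14},{"gripper":0,"x":-0.01,"y":-0.22,"z":0,"ax":0,"ay":0,"az":16},{"gripper":0,"x":-0.01,"y":-0.26,"z":0,"ax":0,"ay":0,"az":19},{"gripper":0,"x":-0.01,"y":-0.3,"z":0,"ax":0,"ay":0,"az":19},{"gripper":0,"x":-0.01,"y":-0.317,"z":0,"ax":0,"ay":0,"az":19},{"gripper":0,"x":-0.01,"y":-0.317,"z":0,"ax":0,"ay":0,"az":19},{"gripper":0,"x":-0.01,"y":-0.317,"z":0,"ax":0,"ay":0,"az":19}]' 45
python3 - <<'E'
from h import *
W=snap('wrist');S=snap('scene');D=snap('side')
o=r.observe();print(o['clock'],o['tool_pos'],o['orientation'],o['ft_force'],o['width'])
a=cv2.resize(D['pixels'][60:240,180:360,::-1],(400,400),interpolation=cv2.INTER_CUBIC)
b=cv2.resize(S['pixels'][130:310,110:290,::-1],(400,400),interpolation=cv2.INTER_CUBIC)
cv2.imwrite('pics/c5.png',np.hstack([a,b]))
E
```

```text
clock: 7.88
tool_pos: [0.4887, -0.23, 0.312]
orientation: [0.739, 0.674, 0.0, -0.0]
ft_force: [0.6, 0.1, -2.3]
width: 0.0234
8.025 [ 0.48879574 -0.2300494   0.31219213] [7.38838320e-01 6.73882698e-01 2.11803523e-04 2.89271499e-05] [ 0.07918311  0.70431424 -1.87248513] 0.023414143727821777
```

View pics/c5.png

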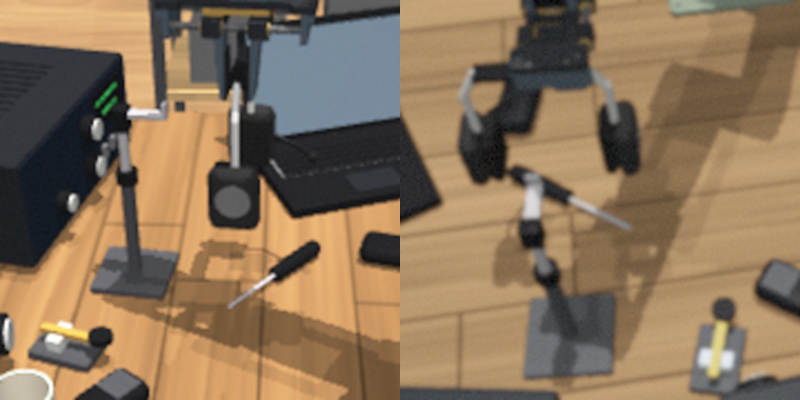

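Side view (left): the headset hangs plumb in front of the hook, whose tip is at (160,105). The scene view (right) shows the cups either side of the arm line. Now I'll move over the seat, above the tip.

```bash
python3 -m handwheel '[{"gripper":0,"x":0.01,"y":-0.001,"z":0,"ax":0,"ay":0,"az":0},{"gripper":0,"x":0.03,"y":-0.003,"z":0,"ax":0,"ay":0,"az":0},{"gripper":0,"x":0.06,"y":-0.006,"z":0,"ax":0,"ay":0,"az":0},{"gripper":0,"x":0.09,"y":-0.009,"z":0,"ax":0,"ay":0,"az":0},{"gripper":0,"x":0.115,"y":-0.012,"z":0,"ax":0,"ay":0,"az":0},{"gripper":0,"x":0.1285,"y":-0.0137,"z":0,"ax":0,"ay":0,"az":0},{"gripper":0,"x":0.1285,"y":-0.0137,"z":0,"ax":0,"ay":0,"az":0},{"gripper":0,"x":0.1285,"y":-0.0137,"z":-0.015,"ax":0,"ay":0,"az":0},{"gripper":0,"x":0.1285,"y":-0.0137,"z":-0.025,"ax":0,"ay":0,"az":0},{"gripper":0,"x":0.1285,"y":-0.0137,"z":-0.025,"ax":0,"ay":0,"az":0},{"gripper":0,"x":0.1285,"y":-0.0137,"z":-0.025,"ax":0,"ay":0,"az":0}]' 45
python3 - <<'E'
from h import *
W=snap('wrist');S=snap('scene');D=snap('side')
o=r.observe();print(o['clock'],o['tool_pos'],o['orientation'],o['ft_force'],o['width'])
a=cv2.resize(D['pixels'][80:150,215:285,::-1],(400,400),interpolation=cv2.INTER_CUBIC)
b=cv2.resize(S['pixels'][180:270,125:215,::-1],(400,400),interpolation=cv2.INTER_CUBIC)
cv2.imwrite('pics/c6.png',np.hstack([a,b]))
E
```

```text
clock: 9.4
tool_pos: [0.617, -0.245, 0.2873]
orientation: [0.739, 0.673, 0.0, 0.0]
ft_force: [-0.1, -0.3, -1.5]
width: 0.0237
9.55 [ 0.61732657 -0.24500729  0.28759965] [7.39374224e-01 6.73294415e-01 2.86723335e-04 5.51692510e-04] [ 0.65156615 -1.05214471 -2.06212295] 0.023651748283255336
```

View pics/c6.png

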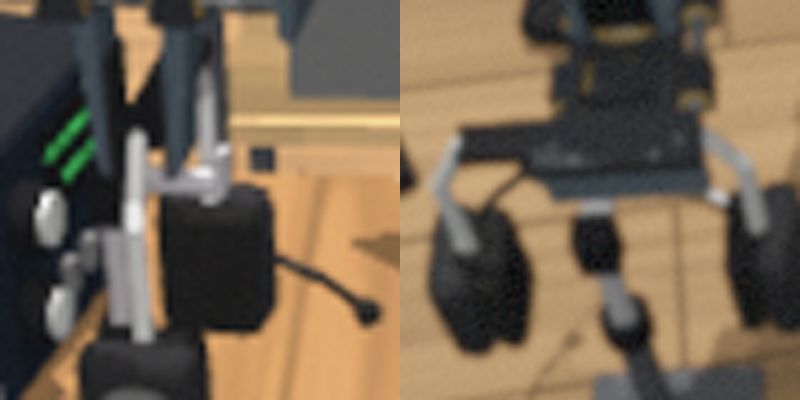

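Run:
```python
from h import *
S=snap('scene');D=snap('side')
o=r.observe();t=o['tool_pos'];n=o['orientation'];a=2*np.arctan2(n[1],n[0])-np.pi/2
print(np.degrees(a));ux=np.array([np.cos(a),np.sin(a)]);uy=np.array([-ux[1],ux[0]])
c=t[:2]-.042*uy;zb=t[2]+.019;print('c',c,zb)
for y in(-.062,0,.062):
    P=np.r_[c+uy*y,zb];p=proj(S,P);q=proj(D,P);print(y,'scene crop',(p-[125,180])*4.444+[400,0],'side crop',(q-[215,80])*5.714)
P=np.array([.6133+.022,-.2855-.002,.269]);print('sleeve',(proj(S,P)-[125,180])*4.444+[400,0],(proj(D,P)-[215,80])*5.714)
```

```text
-5.353324797263738
c [ 0.61338043 -0.28677751] 0.30638023255128166
-0.062 scene crop [457.48067706 142.1729177 ] side crop [192.66948358  40.01171472]
0 scene crop [579.34613913 134.61786795] side crop [165.481218    89.14468224]
0.062 scene crop [700.28639125 127.1201766 ] side crop [135.84347172 142.70420123]
sleeve [593.52730103 209.08705377] [127.60293096 159.14533678]
```

The projected grasp matches the picture within about 1 mm, and the band is centred over the seat. Lowering into the saddle and feeling for contact.

```bash
python3 -m handwheel '[{"gripper":0,"x":0,"y":0,"z":-0.01,"ax":0,"ay":0,"az":0},{"gripper":0,"x":0,"y":0,"z":-0.02,"ax":0,"ay":0,"az":0},{"gripper":0,"x":0,"y":0,"z":-0.027,"ax":0,"ay":0,"az":0},{"gripper":0,"x":0,"y":0,"z":-0.03,"ax":0,"ay":0,"az":0},{"gripper":0,"x":0,"y":0,"z":-0.03,"ax":0,"ay":0,"az":0},{"gripper":0,"x":0,"y":0,"z":-0.03,"ax":0,"ay":0,"az":0}]' 45
for i in 1 2 3; do python3 -m handwheel '[{"gripper":0,"x":0,"y":0,"z":0,"ax":0,"ay":0,"az":0}]'|grep -E "pos|ft"; done
```

```text
clock: 10.4
tool_pos: [0.6174, -0.245, 0.2574]
orientation: [0.739, 0.673, 0.0, 0.0]
ft_force: [-0.2, -0.2, -1.4]
width: 0.0239
tool_pos: [0.6173, -0.245, 0.2574]
ft_force: [0.1, 0.1, -1.6]
tool_pos: [0.6173, -0.2449, 0.2572]
ft_force: [-0.8, -0.1, -1.7]
tool_pos: [0.6172, -0.2449, 0.257]
ft_force: [-1.2, 0.1, -2.4]
```

```bash
m(){ grep -E "pos|ft"; }
python3 -m handwheel '[{"gripper":0,"x":0,"y":0,"z":-0.002,"ax":0,"ay":0,"az":0},{"gripper":0,"x":0,"y":0,"z":-0.003,"ax":0,"ay":0,"az":0},{"gripper":0,"x":0,"y":0,"z":-0.003,"ax":0,"ay":0,"az":0}]'|m
python3 -m handwheel '[{"gripper":0,"x":0,"y":0,"z":-0.001,"ax":0,"ay":0,"az":0},{"gripper":0,"x":0,"y":0,"z":-0.001,"ax":0,"ay":0,"az":0}]'|m
python3 -m handwheel '[{"gripper":0,"x":0,"y":0,"z":-0.001,"ax":0,"ay":0,"az":0},{"gripper":0,"x":0,"y":0,"z":-0.001,"ax":0,"ay":0,"az":0}]'|m
```

```text
tool_pos: [0.6171, -0.2449, 0.2537]
ft_force: [0.9, 0.1, -0.9]
tool_pos: [0.6171, -0.2449, 0.2529]
ft_force: [-0.1, -0.1, -1.8]
tool_pos: [0.6171, -0.2449, 0.2519]
ft_force: [0.5, -0.1, -1.7]
```

```bash
m(){ grep -E "pos|ft"; }
for i in 1 2 3; do python3 -m handwheel '[{"gripper":0,"x":0,"y":0,"z":-0.001,"ax":0,"ay":0,"az":0},{"gripper":0,"x":0,"y":0,"z":-0.001,"ax":0,"ay":0,"az":0}]'|m; done
```

```text
tool_pos: [0.6171, -0.2449, 0.2508]
ft_force: [0.4, 0.2, -2.9]
tool_pos: [0.6171, -0.2449, 0.2498]
ft_force: [-0.0, -0.1, -1.5]
tool_pos: [0.6173, -0.245, 0.2493]
ft_force: [0.1, 0.4, -1.0]
```

```bash
m(){ grep -E "pos|ft"; }
for i in 1 2; do python3 -m handwheel '[{"gripper":0,"x":0,"y":0,"z":-0.001,"ax":0,"ay":0,"az":0},{"gripper":0,"x":0,"y":0,"z":-0.001,"ax":0,"ay":0,"az":0}]'|m; done
```

```text
tool_pos: [0.6173, -0.245, 0.2486]
ft_force: [-0.3, 1.5, 2.7]
tool_pos: [0.6173, -0.245, 0.2474]
ft_force: [-1.1, 0.7, 2.8]
```

Contact at TCP z≈0.249 (saddle ≈0.263, as seen). Pressing on in 1 mm steps to about +6 N.

```bash
m(){ grep -E "clock|pos|ft"; }
python3 -m handwheel '[{"gripper":0,"x":0,"y":0,"z":-0.001,"ax":0,"ay":0,"az":0},{"gripper":0,"x":0,"y":0,"z":-0.0015,"ax":0,"ay":0,"az":0}]'|m
for i in 1 2; do python3 -m handwheel '[{"gripper":0,"x":0,"y":0,"z":0,"ax":0,"ay":0,"az":0}]'|m; done
```

```text
clock: 13.15
tool_pos: [0.6173, -0.2449, 0.2458]
ft_force: [-1.6, 1.5, 4.8]
clock: 13.28
tool_pos: [0.6173, -0.2449, 0.2458]
ft_force: [-1.8, 1.0, 4.7]
clock: 13.4
tool_pos: [0.6173, -0.245, 0.2457]
ft_force: [-0.7, 1.7, 4.8]
```

```bash
m(){ grep -E "clock|pos|ft|width"; }
python3 -m handwheel '[{"gripper":0,"x":0,"y":0,"z":-0.0012,"ax":0,"ay":0,"az":0},{"gripper":0,"x":0,"y":0,"z":-0.0012,"ax":0,"ay":0,"az":0}]'|m
for i in 1 2 3; do python3 -m handwheel '[{"gripper":0,"x":0,"y":0,"z":0,"ax":0,"ay":0,"az":0}]'|m; done
```

```text
clock: 13.65
tool_pos: [0.6173, -0.245, 0.2445]
ft_force: [-1.6, 1.0, 4.9]
width: 0.0236
clock: 13.78
tool_pos: [0.6173, -0.245, 0.2445]
ft_force: [-0.1, 1.5, 6.1]
width: 0.0235
clock: 13.9
tool_pos: [0.6173, -0.245, 0.2445]
ft_force: [-0.1, 1.4, 5.8]
width: 0.0232
clock: 14.02
tool_pos: [0.6173, -0.245, 0.2446]
ft_force: [-1.0, 0.8, 5.2]
width: 0.0236
```

```bash
m(){ grep -E "clock|pos|ft"; }
python3 -m handwheel '[{"gripper":0,"x":0,"y":0,"z":-0.0005,"ax":0,"ay":0,"az":0},{"gripper":0,"x":0,"y":0,"z":-0.0005,"ax":0,"ay":0,"az":0}]'|m
for i in 1 2 3; do python3 -m handwheel '[{"gripper":0,"x":0,"y":0,"z":0,"ax":0,"ay":0,"az":0}]'|m; done
for i in 1 2; do python3 -m handwheel '[{"gripper":0,"x":0,"y":0,"z":0.0007,"ax":0,"ay":0,"az":0},{"gripper":0,"x":0,"y":0,"z":0.0007,"ax":0,"ay":0,"az":0}]'|m; done
```

```text
clock: 14.28
tool_pos: [0.6173, -0.245, 0.2443]
ft_force: [-1.3, 1.1, 5.4]
clock: 14.4
tool_pos: [0.6173, -0.245, 0.2442]
ft_force: [-1.3, 2.2, 6.3]
clock: 14.52
tool_pos: [0.6173, -0.245, 0.2443]
ft_force: [-0.8, 2.0, 5.8]
clock: 14.65
tool_pos: [0.6173, -0.2449, 0.2442]
ft_force: [-2.0, 1.7, 6.5]
clock: 14.9
tool_pos: [0.6173, -0.2449, 0.2443]
ft_force: [-0.4, 1.2, 3.8]
clock: 15.15
tool_pos: [0.6172, -0.2449, 0.2445]
ft_force: [-0.7, 0.3, 0.1]
```

Tug of about 6 N held; the load has returned to zero with the hook still down. Opening, then lifting straight away.

```bash
python3 -m handwheel '[{"gripper":0.5,"x":0,"y":0,"z":0,"ax":0,"ay":0,"az":0},{"gripper":0.7,"x":0,"y":0,"z":0,"ax":0,"ay":0,"az":0},{"gripper":0.7,"x":0,"y":0,"z":0,"ax":0,"ay":0,"az":0},{"gripper":0.7,"x":0,"y":0,"z":0,"ax":0,"ay":0,"az":0},{"gripper":0.7,"x":0,"y":0,"z":0,"ax":0,"ay":0,"az":0},{"gripper":0.7,"x":0,"y":0,"z":0,"ax":0,"ay":0,"az":0}]'
python3 -m handwheel '[{"gripper":0.7,"x":0,"y":0,"z":0.005,"ax":0,"ay":0,"az":0},{"gripper":0.7,"x":0,"y":0,"z":0.02,"ax":0,"ay":0,"az":0},{"gripper":0.7,"x":0,"y":0,"z":0.05,"ax":0,"ay":0,"az":0},{"gripper":0.7,"x":0,"y":0,"z":0.09,"ax":0,"ay":0,"az":0},{"gripper":0.7,"x":0,"y":0,"z":0.13,"ax":0,"ay":0,"az":0},{"gripper":0.7,"x":-0.04,"y":0.02,"z":0.15,"ax":0,"ay":0,"az":0},{"gripper":0.7,"x":-0.09,"y":0.06,"z":0.15,"ax":0,"ay":0,"az":0},{"gripper":0.7,"x":-0.14,"y":0.1,"z":0.15,"ax":0,"ay":0,"az":0},{"gripper":0.7,"x":-0.19,"y":0.14,"z":0.15,"ax":0,"ay":0,"az":0},{"gripper":0.7,"x":-0.22,"y":0.16,"z":0.15,"ax":0,"ay":0,"az":0},{"gripper":0.7,"x":-0.22,"y":0.16,"z":0.15,"ax":0,"ay":0,"az":0},{"gripper":0.7,"x":-0.22,"y":0.16,"z":0.15,"ax":0,"ay":0,"az":0},{"gripper":0.7,"x":-0.22,"y":0.16,"z":0.15,"ax":0,"ay":0,"az":0}]'
python3 - <<'E'
from h import *
S=snap('scene');D=snap('side')
import time
a=cv2.resize(D['pixels'][80:220,190:330,::-1],(400,400),interpolation=cv2.INTER_CUBIC)
b=cv2.resize(S['pixels'][180:320,100:240,::-1],(400,400),interpolation=cv2.INTER_CUBIC)
cv2.imwrite('pics/c7.png',np.hstack([a,b]))
for i in range(10): S2=snap('scene')
D2=snap('side')
d=lambda a,b,s:np.abs(a['pixels'][s].astype(int)-b['pixels'][s]).mean()
print(d(S,S2,np.s_[180:320,100:240]),d(D,D2,np.s_[80:220,190:330]))
for p in ['band']: print(proj(S,[.6133,-.2855,.264]),r.landmark_of('scene','band'),proj(D,[.6133,-.2855,.264]),r.landmark_of('side','band'))
E
```

```text
clock: 15.9
tool_pos: [0.6172, -0.2449, 0.2452]
orientation: [0.739, 0.673, 0.0, 0.0]
ft_force: [0.1, 0.3, -0.4]
width: 0.0636
clock: 17.52
tool_pos: [0.3982, -0.0855, 0.3951]
orientation: [0.74, 0.673, -0.0, -0.0]
ft_force: [-0.6, -0.3, -0.3]
width: 0.064
1.9660204081632653 1.0392517006802722
[169.60828609 220.37089977] [{'xy': [167.7, 220.1], 'confidence': 0.74}, {'xy': [322.2, 149.8], 'confidence': 0.71}, {'xy': [285.2, 264.4], 'confidence': 0.23}] [244.96627131 109.8879803 ] [{'xy': [248.0, 111.6], 'confidence': 0.91}, {'xy': [360.9, 269.6], 'confidence': 0.8}]
```

View pics/c7.png

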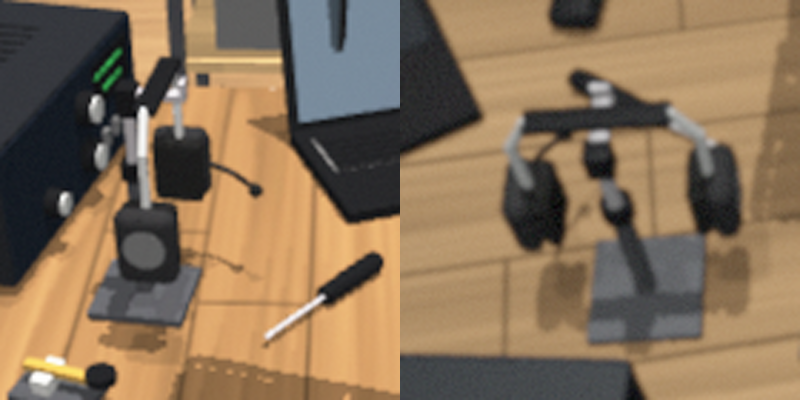

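The band lies on the saddle behind the tip, centred: in the scene crop the bar spans 525–670 and the arm is at 598. I'll check it is still against image noise, then hand in.

```bash
python3 -m handwheel '[{"gripper":0.7,"x":0,"y":0,"z":0,"ax":0,"ay":0,"az":0},{"gripper":0.7,"x":0,"y":0,"z":0,"ax":0,"ay":0,"az":0},{"gripper":0.7,"x":0,"y":0,"z":0,"ax":0,"ay":0,"az":0},{"gripper":0.7,"x":0,"y":0,"z":0,"ax":0,"ay":0,"az":0},{"gripper":0.7,"x":0,"y":0,"z":0,"ax":0,"ay":0,"az":0},{"gripper":0.7,"x":0,"y":0,"z":0,"ax":0,"ay":0,"az":0},{"gripper":0.7,"x":0,"y":0,"z":0,"ax":0,"ay":0,"az":0},{"gripper":0.7,"x":0,"y":0,"z":0,"ax":0,"ay":0,"az":0}]'|head -1
python3 - <<'E'
from h import *
A=[];
for i in range(6): A.append(snap('scene')['pixels'].astype(int))
for i in (1,3,5):
  d=np.abs(A[i]-A[0]);print('hang',d[180:290,120:230].mean(),d[180:290,120:230].max(),'static',d[200:290,370:480].mean(),d[200:290,370:480].max())
b=cv2.imread('pics/scene1.png')[:,:,::-1].astype(int);d=np.abs(b-A[0]).max(2)>40;d[:200]&=True
n,l,st,c=cv2.connectedComponentsWithStats(d.astype(np.uint8))
print([(st[i][:5].tolist()) for i in range(1,n) if st[i][4]>25])
print(r.job_done())
E
```

```text
clock: 19.27
hang 1.9516528925619834 24 static 1.6505050505050505 25
hang 1.9530027548209365 24 static 1.6411447811447812 18
hang 1.9306887052341597 27 static 1.6581818181818182 27
[[213, 0, 44, 128, 3164], [251, 0, 27, 67, 1399], [405, 0, 62, 80, 2456], [273, 17, 27, 89, 1333], [268, 73, 6, 14, 26], [245, 92, 21, 21, 241], [293, 117, 133, 44, 2691], [271, 121, 16, 10, 96], [223, 131, 105, 126, 5011], [418, 130, 18, 16, 151], [135, 215, 71, 54, 1207], [200, 230, 20, 33, 567], [206, 267, 17, 22, 293], [149, 271, 17, 24, 302]]
the job is handed in; nothing more can be done
None
```

The larger headset is hanging by the middle of its band on the sprung hook, behind the upturned tip, and the job is handed in at about 19.6 s of the 58 s allowed.

- **Tug:** I held it at about 5.2–6.5 N (noisy readings) for a bit over half a second. The grip moved about 4–5 mm down from first contact (TCP z 0.249 to 0.244), and I take that as the hook giving; I have no direct reading of its travel. I then eased the wrist force to about 0 N before opening. Including the weight, the load on the stand was about 8 N, below the 12 N limit.
- **Hanging position:** the last pictures show the band across the saddle, centred on the arm to about 1 mm. Its cups hang free on either side of the pole, and the gripper is well away.
- **Stillness:** over the last 0.3 s the headset area changed about as much from picture to picture as a static area (1.9 against 1.65), which is just image noise.
- **Other things on the desk:** comparing the first and last pictures, the only changes I could find were where the arm, the headset and their shadows had been. I saw nothing that suggested a bystander had moved, but I did not measure each one.
- **Failed or disagreed:** my first move call was refused because each row needs all its values; it moved nothing. The side camera alone put the saddle 3 mm higher and the seat 7 mm off in y. I used the fit from both cameras, and the height felt at contact matched it.

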